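# Pack aluminium channels interlocked in the stock cradle

## Task

Pack the channel offcuts so that they lock together: lay the small channel from the bench, open side up, in the empty seat of the cradle, with its ends about flush with the one already there. Then take the large channel off the sloping stand and lower it, open side down, over the two, so that one of its flanges stands in the trough of each and it sits fully down and level with its ends about flush with theirs. Leave both small channels in their seats and do not disturb the other things on the bench.

Things in the scene. Friction and masses are not known exactly. Their poses are not given: they have to be found in the camera images.
- cradle: Fixed stock cradle: grey plate 150 x 150 mm on rubber feet, top face 14 mm above the bench; four round ribs (4 mm high, 8 mm thick, 120 mm long) make two parallel seats, each 44 mm wide between its ribs, centred 38 mm either side of the middle line. Origin: under the middle of the plate, on the bench. x runs along the ribs, y across, z up.
- seat_taken (a point): Middle of the floor of the seat that already holds a channel (cradle y = +38 mm), on the plate's top face; axes as the cradle's.
- seat_empty (a point): Middle of the floor of the empty seat (cradle y = -38 mm), on the plate's top face; axes as the cradle's.
- bridge_place (a point): Point on the cradle's middle line, 3 mm above the plate's top face, midway between the seats: the origin of the large channel belongs here when it is fully down with its flange edges on the webs of the two small ones; axes as the cradle's.
- stand: Fixed grey sheet-metal stand, 100 mm wide, about 140 mm deep and 85 mm high, whose deck slopes at 27 degrees and rises along the stand's +x, with an 8 mm stop lip along its low (-x) edge; it holds the large channel. Origin: under its middle, on the bench; z up.
- seated_channel: Small plain aluminium U channel lying open side up in one seat of the cradle: 120 mm long, 40 mm wide outside, 24 mm high, walls 3 mm (trough 34 mm wide), 0.1 kg. Origin: centre of the underside of its web; x along its length, y across, z towards the open side.
- loose_channel: Small plain aluminium U channel of the same size (120 x 40 x 24 mm, walls 3 mm, 0.1 kg), lying open side up on the bench, apart from the cradle. Origin: centre of the underside of its web; x along its length, y across, z towards the open side. In the cradle it leaves a gap of 36 mm between it and the other one.
- bridge_channel: Large aluminium U channel, 120 mm long, 58 wide outside (52 inside), 50 high, walls 3, 0.17 kg, lying open side down on the stand, lower end at the lip, its length pitched 27 degrees. Origin: centre of its open face, level with the flange edges; x along its length, z away from the open side (outer face of the web at z = 50 mm). In the cradle its upper 29 mm stand above the small ones.
- usb_stick: Memory stick with red body, 18 x 53 x 8 mm, a bystander to leave alone; origin under its middle.
- connector_2: Small grey D connector, 41 x 33 x 15 mm, a bystander to leave alone; origin under its middle.
- marker_1: Marker pen, 137 mm long, a bystander to leave alone; origin under its middle.
- label_box: Small brown card box, 55 x 85 x 35 mm, a bystander to leave alone; origin under its middle.

How it is judged:
By the outcome, as a careful person would: the job done as asked, in the order asked, and still so for the second after the job is handed in, with the robot touching nothing.
It also fails if it takes over 54 s, if anything falls off the work surface, if the arm or the gripper's body presses on something with over 40 N, if the wrist force passes 120 N, or if a joint passes its speed limit or range.

## Robot

A 6-joint arm with a two-finger parallel gripper is mounted at the origin on a cart in front of the work surface, level with it; the furniture and walls round the work are solid. World frame = base frame: x ahead of the robot, y to its left, z up, the work surface at z = 0. Lengths are in m, angles in rad, forces in N, time in s.
With the tool pointing down it reaches from about 0.3 to 0.775 m from the base axis. Payload 14.6 kg.
Tool frame: the origin (TCP) lies midway between the tips of the shut fingers; the grasp point (between the pads) lies 19 mm behind it; z points along the fingers, x is the direction in which the jaws open and shut, and the axes are right-handed (so a half turn about z gives the same grasp; the last joint's range is limited). The gripper opens to 85 mm and grips with 20 to 120 N. Pads are 22 mm wide; open, the fingers measure 114 mm over their backs; the gripper's body (76 mm by 85 mm) begins 54 mm behind the grasp point. The pads swing forward as they close: fully open they stand 13 mm farther back than shut.
Start: joints at [-0.067, 0.3, 1.521, -0, 1.321, -0.067], TCP at [0.55, -0, 0.231] pointing down, gripper open.
Joint ranges: [-3.03, 3.03], [-0.79, 2.21], [0.23, 2.52], [-1.04, 4.18], [0, 3.07], [-2.55, 2.55]. Speed limits (rad/s): [2.22, 2.22, 2.57, 3.14, 3.14, 3.14].

## Interface

Orientations are given as a rotation vector (axis times angle).
In Python, from rig import ctrl, viewer, sign_off gives the robot as it stands. The module is installed in compiled form; this text tells all that it offers. Calls block until the motion is done:
- ctrl.move_pose(position, orientation): joint-space move of the TCP to a pose.
- ctrl.servo_line(position, max_speed=0.15, attitude=None): straight line of the TCP; attitude=None keeps the orientation; max_speed is the mean speed in m/s.
- ctrl.set_joints(angles): joint-space move.
- ctrl.open_jaws() and ctrl.grab(): open the fingers fully, or close them until they stop; the grip force is fixed at half the most.
- ctrl.sleep(seconds).
- ctrl.inverse_kinematics(position, orientation): joint angles nearest the present ones, or None.
- ctrl.get_obs(): the state.
- viewer.capture(name): name is "scene" or "side" or "wrist"; returns a dict with "pixels" (384x512x3 uint8, red, green, blue), "depth" (384x512 float32, m along the optical axis (not along the pixel's ray), 0 where there is no reading), "camera_matrix" (3x3 intrinsics, pixels), "distortion" ([k1, k2, p1, p2, k3] as OpenCV has them; the pictures are not rectified), "origin" and "rotation" of the camera in the world. Camera axes: x right, y up, looking along -z (the intrinsics and any distortion apply to the point x, -y, -z); pixel columns grow to the right and rows downward; lengths in m; the calibration is good to about 2 mm. A picture is of the moment at which its call begins.
A pose or a line that the arm cannot do raises ctrl.MotionError and nothing moves.
- sign_off(): hands the job in, once; it reports no verdict.
The state is a dict: "t": time; "joint_positions": joint angles; "joint_velocities": joint speeds; "tau": joint torques, N m; "tcp_pos": TCP position; "tool_rot": TCP orientation; "force": force on the tool from outside, world axes, zero at the start; "ft_torque": the same for the moment, N m; "opening": finger opening in m.
Only numpy, scipy, OpenCV 4.12 (cv2) and the standard library are available. Lean on these libraries where they do the work, as an engineer would, in place of code of your own. Each camera call takes 0.05 s, during which the arm holds its last target.

## Working session

There is one attempt and no reset: what is moved stays moved. The work goes in short steps, each a Python script; the robot and the scene stay as the last script left them, time stands still between calls to the robot, and variables do not carry over. Pictures are saved under pics/ and viewed, and the job is handed in when it is done.

```bash
ls; mkdir -p pics
cat > h.py <<'E'
import numpy as np, cv2
from rig import ctrl, viewer
def shot(name, fn=None):
    d=viewer.capture(name)
    np.savez(f'{fn or name}.npz', **{k:np.asarray(v) for k,v in d.items()})
    cv2.imwrite(f'pics/{fn or name}.png', cv2.cvtColor(d['pixels'],cv2.COLOR_RGB2BGR))
    return d
def cloud(d):
    h,w=d['depth'].shape
    u,v=np.meshgrid(np.arange(w),np.arange(h))
    p=cv2.undistortPoints(np.stack([u,v],-1).reshape(-1,1,2).astype(np.float64),d['camera_matrix'],d['distortion']).reshape(h,w,2)
    z=d['depth'].astype(float)
    P=np.stack([p[...,0]*z,-p[...,1]*z,-z],-1)
    W=P@np.array(d['rotation']).T+d['origin']
    W[z==0]=np.nan
    return W
E
python3 - <<'E'
from h import *
o=ctrl.get_obs();print(o['t'],o['tcp_pos'],o['tool_rot'],o['opening'],o['force'])
for n in("scene","side","wrist"):
    d=shot(n,n+'0');print(n,d['origin'],np.round(d['rotation'],3).tolist(),d['camera_matrix'][0][0],d['distortion'])
E
```

```text
pics
0.0 [ 5.49768587e-01 -2.31187417e-06  2.30710079e-01] [-3.14149200e+00  5.76388989e-05  1.81884961e-03] 0.08556961467972295 [-0.35483313 -0.57969604  0.28980599]
scene [-0.33425865  0.70510111  0.51555824] [0.606, -1.249, -1.894] 414.8059561125991 [-0.01534099  0.          0.          0.          0.        ]
side [0.233862   0.80563478 0.55979013] [0.195, -1.303, -2.501] 369.7590570695093 [-0.02326824  0.          0.          0.          0.        ]
wrist [0.5503901  0.07561189 0.37362641] [-0.299, 0.001, 0.0] 272.20873774189545 [-0.0541455  0.         0.         0.         0.       ]
```

```bash
sed -i "s/np.array(d\['rotation'\]).T/cv2.Rodrigues(np.array(d['rotation'],float))[0].T/" h.py; ls pics
```

```text
scene0.png
side0.png
wrist0.png
```

View pics/scene0.png

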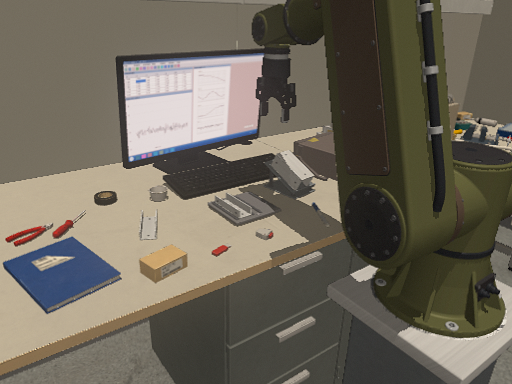

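View pics/side0.png

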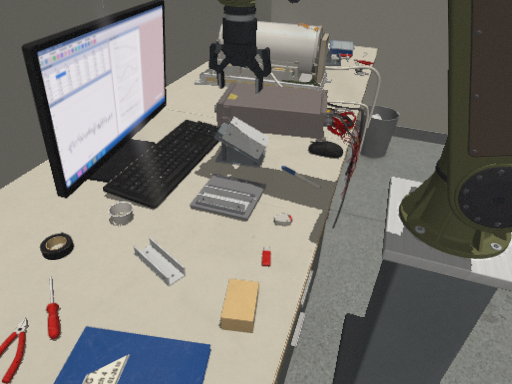

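View pics/wrist0.png

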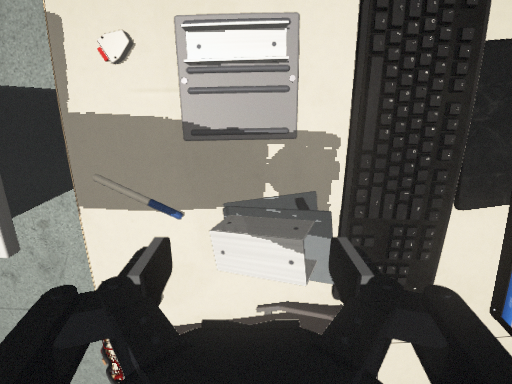

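Run:
```python
from h import *
out=[]
for n in("wrist","side","scene"):
    d=dict(np.load(n+'0.npz')); W=cloud(d)
    print(n)
    px={"wrist":[(180,15),(298,15),(185,139),(298,139),(238,50),(238,110),(215,235),(300,260),(310,215)],"side":[(136,247),(176,282),(155,240),(185,268),(160,262),(228,210),(266,257),(237,300)],"scene":[(149,225),(240,208)]}[n]
    for u,v in px: print((u,v),np.round(W[v,u],4))
    # height map
    S=800; img=np.zeros((600,800,3),np.uint8); x=W[...,0];y=W[...,1];z=W[...,2]
    m=np.isfinite(z)&(x>0.25)&(x<0.85)&(y>-0.25)&(y<0.55)&(z<.2)&(z>-.02)
    c=cv2.applyColorMap(np.clip((z[m]+0.01)/0.12*255,0,255).astype(np.uint8).reshape(-1,1),cv2.COLORMAP_JET)[:,0]
    img[(599-(x[m]-.25)*1000).astype(int).clip(0,599),(799-(y[m]+.25)*1000).astype(int).clip(0,799)]=c
    img=cv2.dilate(img,np.ones((3,3)))
    cv2.imwrite(f'pics/top_{n}.png',img)
```

```text
wrist
(180, 15) [0.4671 0.1807 0.0135]
(298, 15) [0.6066 0.1803 0.0134]
(185, 139) [0.4645 0.0343 0.0142]
(298, 139) [0.6152 0.0326 0.0007]
(238, 50) [0.5355 0.1407 0.0175]
(238, 110) [0.5346 0.0708 0.0137]
(215, 235) [ 0.5067 -0.0771  0.0692]
(300, 260) [ 0.6038 -0.0825  0.1178]
(310, 215) [ 0.6216 -0.0489  0.0729]
side
(136, 247) [0.6323 0.3643 0.0241]
(176, 282) [5.23e-01 3.99e-01 4.00e-04]
(155, 240) [6.238e-01 3.114e-01 5.000e-04]
(185, 268) [0.5237 0.361  0.0009]
(160, 262) [0.5768 0.3675 0.0044]
(228, 210) [0.5085 0.1737 0.0161]
(266, 257) [0.3794 0.2787 0.0067]
(237, 300) [0.3867 0.4226 0.036 ]
scene
(149, 225) [0.5872 0.367  0.0037]
(240, 208) [0.5197 0.1304 0.0173]
```

View pics/top_wrist.png

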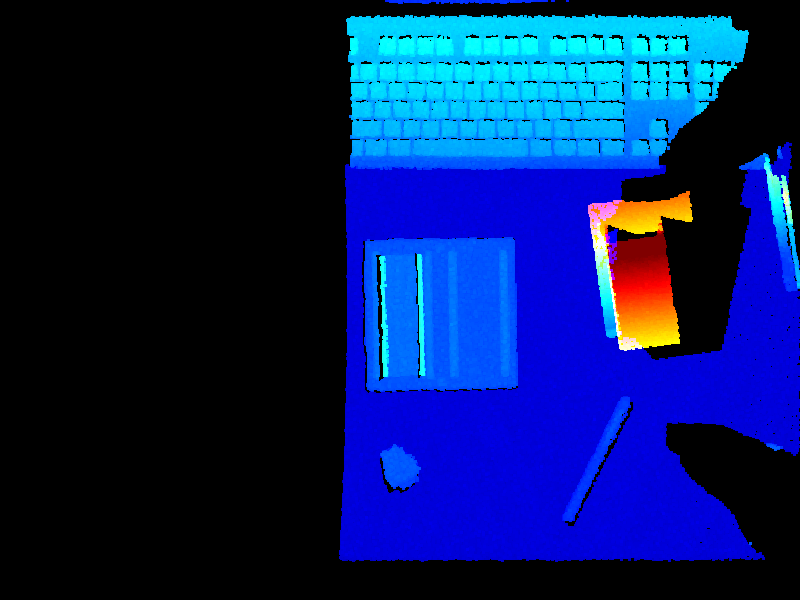

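View pics/top_side.png

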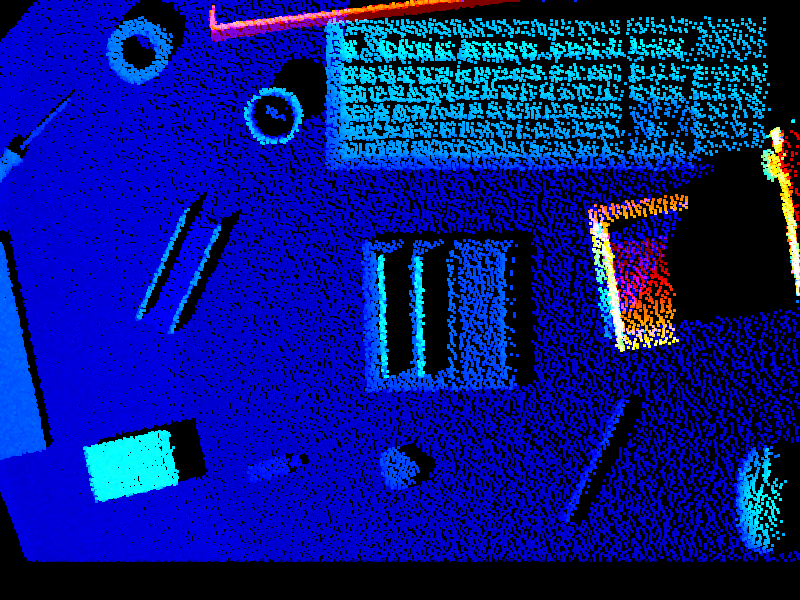

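```bash
cat > fit.py <<'E'
from h import *
def rect(P2):
    return cv2.minAreaRect((P2*1000).astype(np.float32))
def fitlines(P,z0,z1,box):
    m=np.isfinite(P[...,2])&(P[...,2]>z0)&(P[...,2]<z1)
    x,y=P[...,0],P[...,1]
    m&=(x>box[0])&(x<box[1])&(y>box[2])&(y<box[3])
    return P[m]
E
python3 - <<'E'
from fit import *
C={n:cloud(dict(np.load(n+'0.npz'))) for n in("wrist","side","scene")}
for n in C:
    W=C[n]
    for nm,box,z0,z1 in [("bench",(.4,.7,.0,.4),-.005,.005),("loose",(.49,.68,.3,.46),.02,.03),("plate",(.42,.64,.02,.2),.010,.016),("seatedtop",(.42,.64,.02,.2),.033,.045)]:
        p=fitlines(W,z0,z1,box)
        if len(p)>20: print(n,nm,len(p),np.round(np.median(p,0),4),np.round(rect(p[:,:2]),2) if 0 else rect(p[:,:2]))
# bridge plane from wrist
W=C["wrist"]
p=fitlines(W,.07,.145,(.49,.66,-.12,-.02))
c=None;best=0
rng=np.random.default_rng(0)
for _ in range(500):
    q=p[rng.choice(len(p),3,False)];nn=np.cross(q[1]-q[0],q[2]-q[0]);nn/=np.linalg.norm(nn)+1e-12
    if abs(nn[2])<.7: continue
    i=abs((p-q[0])@nn)<.0015
    if i.sum()>best: best=i.sum();c=i
q=p[c];mu=q.mean(0);nn=np.linalg.svd(q-mu,full_matrices=False)[2][2];nn*=np.sign(nn[2])
print(best,len(p),mu,nn,np.degrees(np.arccos(nn[2])),np.degrees(np.arctan2(-nn[1],-nn[0])))
E
```

```text
wrist bench 20307 [5.705e-01 1.054e-01 2.000e-04] ((542.3103637695312, 101.69020080566406), (202.700439453125, 284.8039245605469), 89.90922546386719)
wrist plate 8945 [0.5363 0.0881 0.0142] ((534.5906372070312, 108.43540954589844), (150.9561309814453, 150.51084899902344), 0.9688389301300049)
wrist seatedtop 790 [0.5306 0.1621 0.0379] ((533.3668212890625, 146.31068420410156), (119.39324951171875, 40.593116760253906), 1.7736809253692627)
side bench 11253 [ 5.337e-01  2.714e-01 -4.000e-04] ((550.0234375, 200.02346801757812), (299.9365539550781, 399.9088439941406), 0.009453152306377888)
side loose 206 [0.576  0.3728 0.0232] ((577.4413452148438, 369.49371337890625), (41.29798126220703, 119.7232894897461), 65.26007080078125)
side plate 1135 [0.5224 0.086  0.0134] ((533.4768676757812, 109.01228332519531), (150.28662109375, 153.98402404785156), 0.4289056658744812)
side seatedtop 197 [0.5296 0.1632 0.0361] ((532.3761596679688, 146.8570556640625), (120.19854736328125, 44.266868591308594), 1.2913148403167725)
scene bench 5494 [0.5226 0.2563 0.0008] ((549.9671630859375, 200.04527282714844), (399.895751953125, 299.9150390625), 89.99468231201172)
scene loose 65 [0.5665 0.3765 0.0244] ((577.5177001953125, 371.82080078125), (40.025814056396484, 123.57366943359375), 66.29927062988281)
scene plate 634 [0.5035 0.0856 0.0143] ((533.9033813476562, 108.92938232421875), (155.23204040527344, 150.307373046875), 1.2144889831542969)
scene seatedtop 126 [0.5273 0.147  0.0369] ((531.5382080078125, 145.99307250976562), (122.14217376708984, 43.79559326171875), 1.8589279651641846)
3432 5851 [ 0.56459615 -0.08978199  0.09734834] [-0.45309375 -0.06162504  0.88933031] 27.210785295155027 7.7452428539696445
```

```bash
cat >> h.py <<'E'
from scipy.spatial.transform import Rotation as R
def tool(yaw,n=(0,0,1)):
    # tool z=-n; tool x as near as possible to heading yaw
    z=-np.array(n,float);z/=np.linalg.norm(z);x=np.array([np.cos(yaw),np.sin(yaw),0]);x-=z*(x@z);x/=np.linalg.norm(x)
    return R.from_matrix(np.stack([x,np.cross(z,x),z],1)).as_rotvec()
E
python3 - <<'E'
from fit import *
r=tool(np.radians(65.3))
print(ctrl.inverse_kinematics([.5775,.370,.13],r))
ctrl.move_pose([.5775,.370,.13],r)
o=ctrl.get_obs();print(o['t'],o['tcp_pos'],o['joint_positions'])
W=cloud(shot('wrist','w1'))
p=fitlines(W,.02,.03,(.49,.68,.3,.46));print(len(p),rect(p[:,:2]),np.median(p[:,2]))
E
```

```text
[ 5.16415522e-01  6.90844331e-01  1.18480949e+00 -4.44089210e-16
  1.26593883e+00 -6.23284480e-01]
1.5833 [0.57818345 0.36891035 0.13064497] [ 5.14595991e-01  6.89785390e-01  1.18500304e+00 -1.66204739e-04
  1.26603866e+00 -6.22795183e-01]
795 ((578.951416015625, 371.45709228515625), (39.948944091796875, 119.38736724853516), 65.58261108398438) 0.02409142626932051
```

View pics/w1.png

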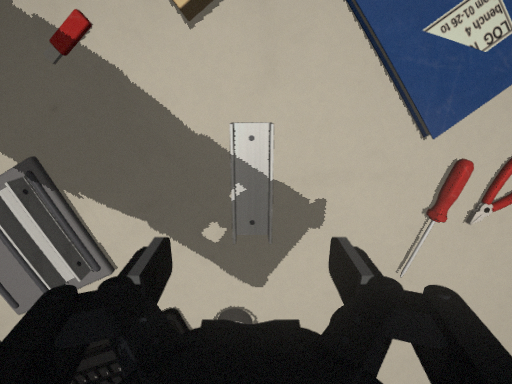

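Run:
```python
from fit import *
r=tool(np.radians(65.5))
c=[.5785,.371]
ctrl.servo_line([*c,.05],.15,r)
ctrl.servo_line([*c,.0135],.06)
o=ctrl.get_obs();print(o['t'],o['tcp_pos'],o['force'])
ctrl.grab()
o=ctrl.get_obs();print(o['t'],o['tcp_pos'],o['force'],o['opening'])
ctrl.servo_line([*c,.10],.15)
o=ctrl.get_obs();print(o['t'],o['tcp_pos'],o['force'],o['opening'])
shot('wrist','w2')
```

```text
3.075 [0.57864876 0.37110184 0.01373259] [0.06340978 0.32652189 0.0325727 ]
3.5667 [0.57879949 0.37122098 0.01416396] [ 0.48597479 -0.02414361  5.33368071] 0.03775605307172896
4.2917 [0.57799323 0.37071548 0.09871788] [-0.59822391 -0.15860272 -1.15013389] 0.03864740658177516
```

View pics/w2.png

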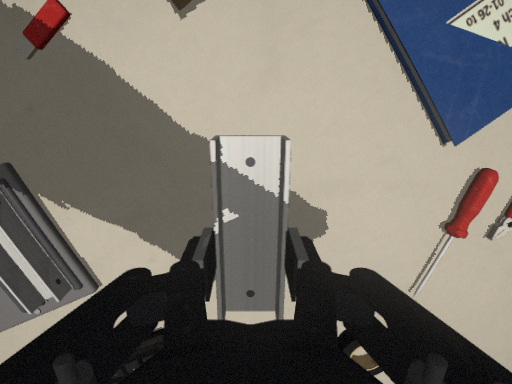

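Run:
```python
from fit import *
d=dict(np.load('w2.npz'));W=cloud(d)
o=ctrl.get_obs();t=o['tcp_pos'];Rt=R.from_rotvec(o['tool_rot']).as_matrix()
L=(W-t)@Rt   # tool frame
rows=[]
for v in range(120,330,4):
    for lo,hi in((208,223),(280,294)):
        s=L[v,lo:hi];k=np.nanargmin(s[:,2]);rows.append((v,lo+k,*np.round(s[k]*1000,1)))
for x in rows[::3]:print(x)
# web floor
for v in(138,142,150,200,240,300,310,316): print(v,np.round(L[v,250]*1000,1))
```

```text
(120, np.int64(215), np.float64(-29.3), np.float64(-63.4), np.float64(96.9))
(124, np.int64(291), np.float64(36.2), np.float64(-60.0), np.float64(97.6))
(132, np.int64(215), np.float64(-29.6), np.float64(-53.2), np.float64(96.4))
(136, np.int64(285), np.float64(19.6), np.float64(-59.4), np.float64(4.4))
(144, np.int64(212), np.float64(-17.7), np.float64(-57.1), np.float64(-10.6))
(148, np.int64(286), np.float64(18.2), np.float64(-55.3), np.float64(-11.7))
(156, np.int64(215), np.float64(-16.4), np.float64(-51.2), np.float64(-10.7))
(160, np.int64(287), np.float64(19.0), np.float64(-49.4), np.float64(-11.2))
(168, np.int64(212), np.float64(-18.2), np.float64(-45.2), np.float64(-10.7))
(172, np.int64(285), np.float64(18.3), np.float64(-43.1), np.float64(-10.5))
(180, np.int64(214), np.float64(-17.3), np.float64(-39.1), np.float64(-11.1))
(184, np.int64(284), np.float64(17.9), np.float64(-37.2), np.float64(-11.6))
(192, np.int64(214), np.float64(-17.5), np.float64(-32.9), np.float64(-11.4))
(196, np.int64(283), np.float64(17.6), np.float64(-30.8), np.float64(-11.4))
(204, np.int64(213),
[... 1151 characters left out ...]
(292), np.float64(19.9), np.float64(5.8), np.float64(-39.8))
(300, np.int64(208), np.float64(-18.6), np.float64(10.6), np.float64(-39.3))
(304, np.int64(282), np.float64(19.6), np.float64(36.4), np.float64(-11.3))
(312, np.int64(220), np.float64(-17.2), np.float64(42.8), np.float64(-10.8))
(316, np.int64(282), np.float64(20.0), np.float64(45.4), np.float64(-11.2))
(324, np.int64(222), np.float64(-7.8), np.float64(-10.9), np.float64(-76.4))
(328, np.int64(293), np.float64(12.6), np.float64(-16.6), np.float64(-83.8))
138 [  0.8 -57.7   9.6]
142 [  0.8 -55.3  11. ]
150 [  0.8 -51.    9.9]
200 [  0.8 -21.1  10. ]
240 [0.8 5.4 9.9]
300 [ 0.8 51.9 11. ]
310 [ 0.8 60.  10.7]
316 [  0.8 145.   98.3]
```

Run:
```python
from fit import *
r=tool(np.radians(91.0))
c=[.534,.0707]
ctrl.move_pose([*c,.12],r)
W=cloud(shot('wrist','w3'))
o=ctrl.get_obs();print(o['t'],o['tcp_pos'],o['opening'])
p=fitlines(W,.033,.045,(.42,.64,.09,.2));print(len(p),rect(p[:,:2]))
p=fitlines(W,.010,.016,(.42,.64,.02,.2));print(len(p),rect(p[:,:2]))
```

```text
5.5583 [0.53422183 0.07153805 0.11978279] 0.03784931185472812
1222 ((532.7408447265625, 146.5537567138672), (119.77825927734375, 41.315643310546875), 1.5015971660614014)
5852 ((533.7144775390625, 107.76248168945312), (148.22068786621094, 149.3238983154297), 0.8551137447357178)
```

View pics/w3.png

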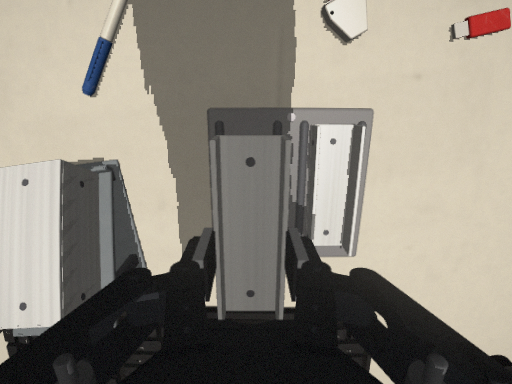

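Run:
```python
from fit import *
c=[.534,.0705]
r=tool(np.radians(91.0))
ctrl.servo_line([*c,.04],.12,r)
for z in(.032,.0285):
    ctrl.servo_line([*c,z],.04)
    o=ctrl.get_obs();print(o['t'],o['tcp_pos'],np.round(o['force'],1),o['opening'])
shot('side','s1')
d=shot('wrist','w4')
```

```text
6.725 [0.53394217 0.07050153 0.03193689] [-0.6 -0.  -0.6] 0.03804823743491914
6.975 [0.53394914 0.0704831  0.028361  ] [-0.4  0.8 -1.6] 0.03822059339142312
```

View pics/w4.png

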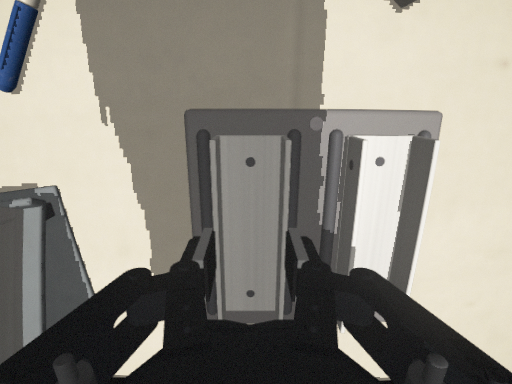

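View pics/s1.png

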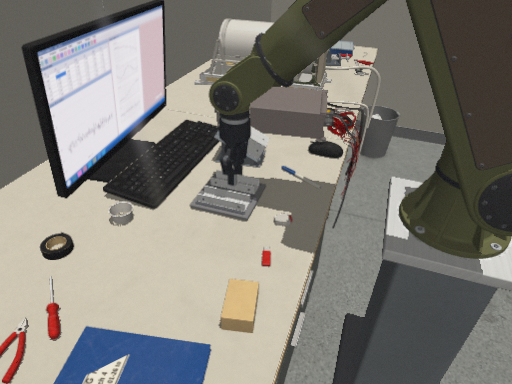

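Run:
```python
from fit import *
c=[.534,.0705]
ctrl.open_jaws()
o=ctrl.get_obs();print(o['t'],o['tcp_pos'],np.round(o['force'],1),o['opening'])
ctrl.servo_line([*c,.15],.15)
W=cloud(shot('wrist','w5'))
o=ctrl.get_obs();print(o['t'],o['tcp_pos'])
for b in((.42,.64,.11,.2),(.42,.64,.03,.105)):
    p=fitlines(W,.033,.045,b);print(len(p),rect(p[:,:2]),np.median(p[:,2]))
```

```text
7.6 [0.53401686 0.07050786 0.02853666] [-0.  -0.  -0.1] 0.08541260509769974
8.6083 [0.53354499 0.07046863 0.14894771]
997 ((532.8981323242188, 146.44407653808594), (119.86089324951172, 41.15556335449219), 1.344575047492981) 0.03775859255631231
795 ((534.5785522460938, 71.47391510009766), (119.76009368896484, 40.072601318359375), 1.1204174757003784) 0.03801916667918859
```

View pics/w5.png

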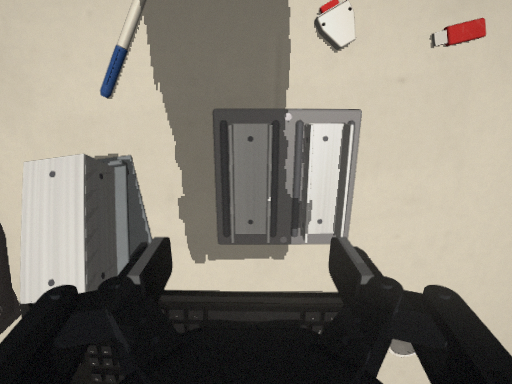

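```bash
cat >> fit.py <<'E'
def web(W,verbose=True):
    p=fitlines(W,.06,.16,(.47,.67,-.16,-.01))
    best=0;rng=np.random.default_rng(0)
    for _ in range(600):
        q=p[rng.choice(len(p),3,False)];nn=np.cross(q[1]-q[0],q[2]-q[0]);nn/=np.linalg.norm(nn)+1e-12
        if abs(nn[2])<.8: continue
        i=abs((p-q[0])@nn)<.0012
        if i.sum()>best: best=i.sum();c=i
    q=p[c];mu=q.mean(0);n=np.linalg.svd(q-mu,full_matrices=False)[2][2];n*=np.sign(n[2])
    e1=np.array([-n[0],-n[1],0]);e1/=np.linalg.norm(e1);e1-=n*(e1@n);e1/=np.linalg.norm(e1);e2=np.cross(n,e1)
    uv=np.stack([(q-mu)@e1,(q-mu)@e2],1)
    rc=rect(uv);cc=np.array(rc[0])/1000
    return best,mu+e1*cc[0]+e2*cc[1],n,rc,e1,e2
E
python3 - <<'E'
from fit import *
for f in('wrist0','w5','side0','s1'):
    b,c,n,rc,e1,e2=web(cloud(dict(np.load(f+'.npz'))))
    print(f,b,np.round(c,4),np.round(n,4),'pitch',np.degrees(np.arccos(n[2])),'head',np.degrees(np.arctan2(e1[1],e1[0])),rc)
E
```

```text
wrist0 3621 [ 0.5555 -0.0935  0.0925] [-0.4534 -0.0576  0.8895] pitch 27.195132157340357 head 7.245616311484721 ((-4.476737976074219, -1.6320362091064453), (119.77609252929688, 59.03623962402344), 1.1955054998397827)
w5 7997 [ 0.5551 -0.0933  0.0922] [-0.4487 -0.0608  0.8916] pitch 26.92551637853438 head 7.715912262396386 ((1.2782707214355469, -0.30446624755859375), (119.76512145996094, 60.048492431640625), 0.24720892310142517)
side0 332 [ 0.5545 -0.093   0.0912] [-0.4516 -0.0542  0.8906] pitch 27.055901448912074 head 6.847288805902622 ((0.40630340576171875, -1.963113784790039), (61.40858840942383, 118.7798843383789), 89.77764892578125)
s1 165 [ 0.5282 -0.0975  0.0775] [-0.4546 -0.0766  0.8874] pitch 27.453523731280114 head 9.565813693613354 ((0.7953472137451172, -1.0494842529296875), (58.28877639770508, 63.331172943115234), 1.7450480461120605)
```

Run:
```python
from fit import *
h=np.radians(8.0);p=np.radians(27.0)
n=np.array([-np.sin(p)*np.cos(h),-np.sin(p)*np.sin(h),np.cos(p)])
c=np.array([.5546,-.0938,.0922]);r=tool(h+np.pi/2,n)
print(R.from_rotvec(r).as_matrix())
for d in(.08,-.029): print(ctrl.inverse_kinematics(c+n*d,r))
print(ctrl.inverse_kinematics([.534,.108,.17],tool(np.radians(91.1))))
ctrl.move_pose(c+n*.07,r)
o=ctrl.get_obs();print(o['t'],o['tcp_pos'],o['joint_positions'])
W=cloud(shot('wrist','w6'))
b,cc,n2,rc,e1,e2=web(W);print(b,np.round(cc,4),np.round(n2,4),np.degrees(np.arccos(n2[2])),np.degrees(np.arctan2(e1[1],e1[0])),rc)
```

```text
[[-1.39173101e-01  8.82335310e-01  4.49572295e-01]
 [ 9.90268069e-01  1.24004141e-01  6.31832657e-02]
 [ 1.38777878e-16  4.53990500e-01 -8.91006524e-01]]
[-0.35919962  0.13292824  1.96388892  0.36382296  0.65648096 -2.31564692]
[-0.30855833  0.39231414  1.90780037  0.46542142  0.45375357 -2.39956996]
[ 1.32325600e-01  3.46159275e-01  1.60830759e+00 -4.44089210e-16
  1.18712579e+00 -1.45766935e+00]
9.3917 [ 0.52332168 -0.09777675  0.15441546] [-0.35311721  0.15676854  1.96055638  0.36983921  0.63703948 -2.31877804]
8885 [ 0.5554 -0.0936  0.0922] [-0.4499 -0.0641  0.8908] 27.030898337440533 8.105877089208306 ((4.636650085449219, -0.049884796142578125), (57.32588577270508, 119.70659637451172), 89.906982421875)
```

View pics/w6.png

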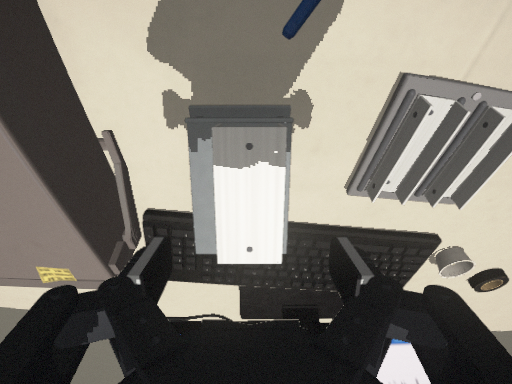

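Run:
```python
from fit import *
h=np.radians(8.1);p=np.radians(27.0)
n=np.array([-np.sin(p)*np.cos(h),-np.sin(p)*np.sin(h),np.cos(p)])
c=np.array([.5550,-.0939,.0922]);r=tool(h+np.pi/2,n)
ctrl.servo_line(c-n*.0,.12,r)
ctrl.servo_line(c-n*.029,.06)
o=ctrl.get_obs();print(o['t'],o['tcp_pos'],np.round(o['force'],1))
ctrl.grab()
o=ctrl.get_obs();print(o['t'],o['tcp_pos'],np.round(o['force'],1),o['opening'])
ctrl.servo_line(c-n*.029+n*.02,.06)
o=ctrl.get_obs();print(o['t'],np.round(o['force'],1),o['opening'])
ctrl.servo_line(c+n*.07,.15)
o=ctrl.get_obs();print(o['t'],np.round(o['force'],1),o['opening'])
shot('wrist','w7')
```

```text
10.8083 [ 0.56801302 -0.09200386  0.06617981] [-0.8 -0.4  0.7]
11.2 [ 0.56795454 -0.09211902  0.06693562] [-6.3 -1.   7.4] 0.05729666104697167
11.6833 [-0.3 -0.  -0.9] 0.056970734005756855
12.3583 [-0.1  0.4 -1.8] 0.057296204849005085
```

View pics/w7.png

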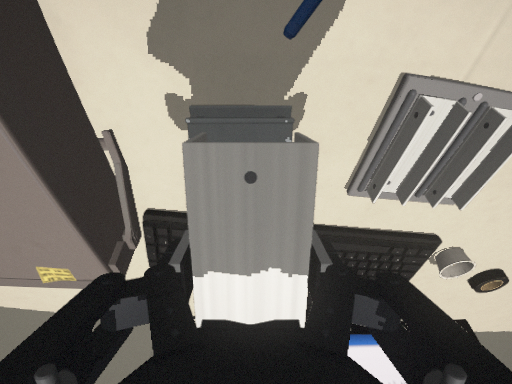

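Held: the web spans rows 142–325, cols 184–318. Next I measure its pose in the tool frame, then move it level above the cradle.

```bash
cat > held.py <<'E'
from fit import *
def held(fn,t,rv):
    L=(cloud(dict(np.load(fn)))-t)@R.from_rotvec(rv).as_matrix()
    m=np.isfinite(L[...,2])&(abs(L[...,0])<.026)&(abs(L[...,1])<.075)&(abs(L[...,2]+.029)<.010)
    q=L[m];
    A=np.c_[q[:,1],q[:,0],np.ones(len(q))]
    for _ in range(3):
        s,*_r=np.linalg.lstsq(A,q[:,2],rcond=None);k=abs(A@s-q[:,2])<.0015;A,q=A[k],q[k]
    print('n',len(q),'pitch deg',np.degrees(s[0]),'roll',np.degrees(s[1]),'z@0',s[2]*1000)
    cx=[]
    for x0 in np.arange(-.02,.021,.005):
        k=abs(q[:,0]-x0)<.0015; cx.append((round(x0*1000),np.round(q[k,1].min()*1000,1),np.round(q[k,1].max()*1000,1)))
    print(cx)
E
python3 - <<'E'
from held import *
o=ctrl.get_obs();held('w7.npz',o['tcp_pos'],o['tool_rot'])
c=[.5335,.1082];r=tool(np.radians(91.2))
ctrl.move_pose([*c,.15],r)
o=ctrl.get_obs();print(o['t'],o['tcp_pos'],np.round(o['force'],1),o['opening'])
W=cloud(shot('wrist','w8'))
held('w8.npz',o['tcp_pos'],o['tool_rot'])
E
```

```text
n 19784 pitch deg 0.0001987272032572533 roll 0.09906092247604226 z@0 -28.509541002710517
[(-20, np.float64(-60.0), np.float64(31.2)), (-15, np.float64(-59.9), np.float64(31.7)), (-10, np.float64(-59.9), np.float64(32.8)), (-5, np.float64(-59.8), np.float64(33.9)), (0, np.float64(-59.9), np.float64(35.7)), (5, np.float64(-59.9), np.float64(34.4)), (10, np.float64(-59.8), np.float64(33.0)), (15, np.float64(-59.8), np.float64(31.6)), (20, np.float64(-59.9), np.float64(31.7))]
13.25 [0.53334053 0.10797001 0.1490491 ] [-0.6 -0.6 -1.3] 0.057109578517716766
n 19762 pitch deg 0.030885334959534338 roll 0.06747692353281937 z@0 -28.477431236778074
[(-20, np.float64(-60.2), np.float64(31.1)), (-15, np.float64(-60.1), np.float64(31.3)), (-10, np.float64(-60.1), np.float64(32.9)), (-5, np.float64(-60.2), np.float64(33.7)), (0, np.float64(-60.1), np.float64(34.2)), (5, np.float64(-60.1), np.float64(33.8)), (10, np.float64(-60.0), np.float64(32.3)), (15, np.float64(-60.1), np.float64(30.9)), (20, np.float64(-60.1), np.float64(31.0))]
```

View pics/w8.png

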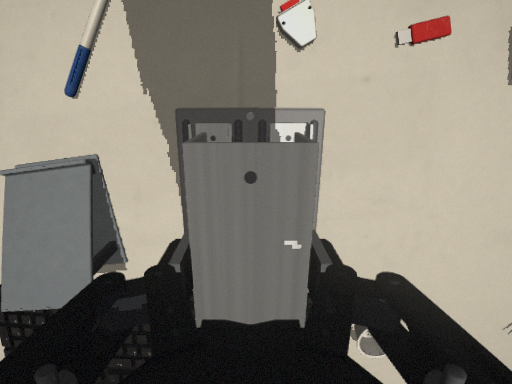

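Run:
```python
from held import *
c=[.534,.1082];r=tool(np.radians(91.2))
ctrl.servo_line([*c,.066],.12,r)
o=ctrl.get_obs();print(o['t'],o['tcp_pos'],np.round(o['force'],1))
for z in(.058,.050,.044,.041,.0395):
    ctrl.servo_line([*c,z],.05)
    o=ctrl.get_obs();print(round(o['t'],2),np.round(o['tcp_pos'],4),np.round(o['force'],1),np.round(o['ft_torque'],2))
    if np.linalg.norm(o['force'])>10: print('contact');break
shot('side','s2');shot('wrist','w9')
```

```text
14.15 [0.53445943 0.10809996 0.06676248] [-0.1  0.2 -1.6]
14.46 [0.5339 0.1082 0.0579] [-0.2  0.6 -0.3] [-0.01  0.02  0.06]
14.77 [0.5338 0.1082 0.0496] [-0.2  0.3 -1. ] [-0.04 -0.02  0.01]
15.03 [0.5338 0.1082 0.0436] [-0.2 -0.4 -0.4] [-0.01  0.01 -0.03]
15.28 [0.5339 0.1082 0.0409] [ 0.   0.2 -0.7] [-0.02  0.04  0.04]
15.53 [0.534  0.1082 0.0395] [ 0.9 -0.9 -0.9] [-0.01  0.   -0.01]
```

View pics/w9.png

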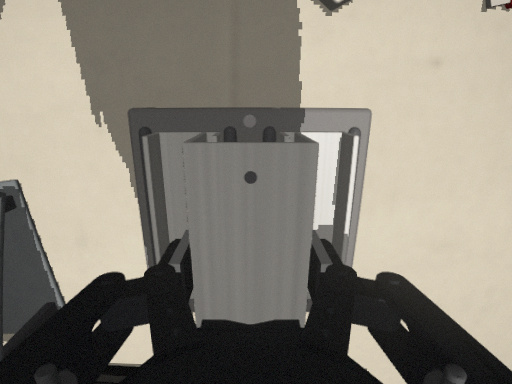

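View pics/s2.png

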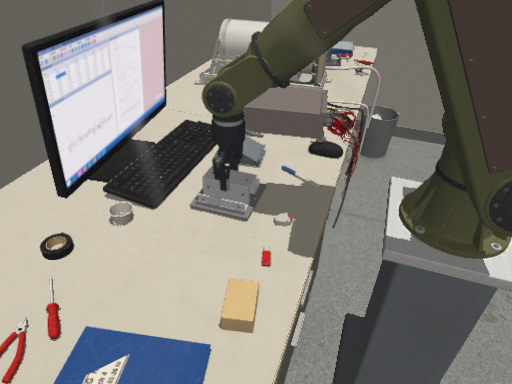

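Run:
```python
from held import *
c=[.534,.1082]
for z in(.0388,.0382,.0377):
    ctrl.servo_line([*c,z],.03)
    o=ctrl.get_obs();print(round(o['t'],2),np.round(o['tcp_pos'],4),np.round(o['force'],1),np.round(o['ft_torque'],2))
    if abs(o['force'][2])>4: print('contact');break
ctrl.open_jaws()
o=ctrl.get_obs();print(o['t'],np.round(o['force'],1),o['opening'])
ctrl.servo_line([*c,.17],.15)
d=shot('wrist','w10');W=cloud(d)
o=ctrl.get_obs();print(o['t'],o['tcp_pos'])
p=fitlines(W,.055,.08,(.42,.64,.03,.2));print('web',len(p),rect(p[:,:2]),np.median(p[:,2]))
A=np.c_[p[:,:2],np.ones(len(p))];s=np.linalg.lstsq(A,p[:,2],rcond=None)[0];print('slopes deg',np.degrees(s[:2]))
for b in((.42,.64,.142,.2),(.42,.64,.03,.076)):
    p=fitlines(W,.033,.045,b);print(len(p),rect(p[:,:2]),np.median(p[:,2]))
shot('side','s3');shot('scene','c3')
```

```text
15.88 [0.534  0.1082 0.0388] [ 0.2  0.2 -0.7] [-0.04 -0.01  0.02]
16.13 [0.534  0.1082 0.0387] [-3.6 -0.6  6.1] [0.   0.63 0.01]
contact
16.5333 [ 0.4  0.1 -0.4] 0.08527637874427772
17.6083 [0.53358808 0.10814478 0.16893643]
web 7450 ((534.1513061523438, 108.62042236328125), (120.91072082519531, 57.404090881347656), 1.1394435167312622) 0.06722237818609929
slopes deg [0.01732708 0.00927006]
409 ((532.6983032226562, 164.5743865966797), (120.53300476074219, 3.523536205291748), 1.4087830781936646) 0.03789528265974623
412 ((534.8242797851562, 52.955848693847656), (119.92739868164062, 3.5674712657928467), 1.1184967756271362) 0.037880604442877136
```

View pics/w10.png

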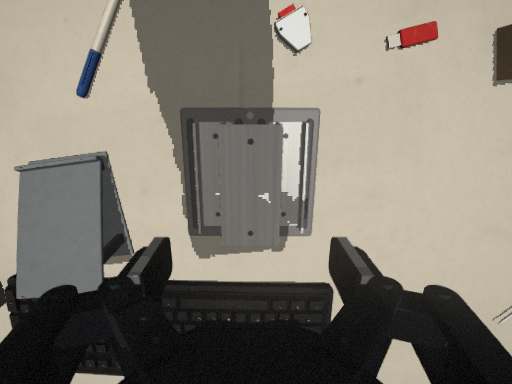

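View pics/s3.png

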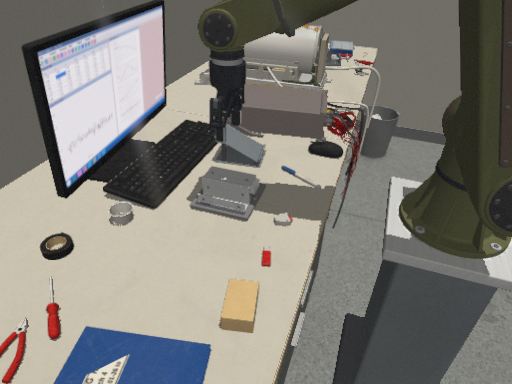

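```bash
python3 -c "
from rig import sign_off
print(sign_off())"
```

```text
the job is handed in; nothing more can be done
None
```

The job is done and handed in at about 18 s of robot time. The small channel lies open side up in the empty seat, and the large channel sits over both small ones with a flange in each trough.

**Large channel:** its web top measured 67.2 mm above the bench, against 67 mm when fully down. It is level to within 0.02°.

**Ends:** the three channels' mid-length points agree to about 1 mm, with no correction for the cradle's yaw of about 1°.

**Small channels:** both tops measured 37.9 mm (38 mm expected), so both are still in their seats.

**Forces and bystanders:** the largest wrist force I read was about 10 N, while gripping the large channel. The last pictures show the memory stick, connector, marker and box apparently where they were; I judged this by eye only.

No check failed. The only disagreement was a wrist-camera offset of about 1 mm, which I allowed for when placing.

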